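# Stop the tuning blower, clear the end cap off its grille, reset the stop

## Robot

A 6-joint arm with a two-finger parallel gripper is mounted at the origin on the work surface. World frame = base frame: x ahead of the robot, y to its left, z up, the work surface at z = 0. Lengths are in m, angles in rad, forces in N, time in s.
With the tool pointing down it reaches from about 0.375 to 0.9 m from the base axis. Payload 3.1 kg.
Tool frame: the origin (TCP) lies at the very end of the fingers, on their centre line; the grasp point (between the pads) lies 19 mm behind it (manip.pinch_z is the distance from the TCP to the grasp point, in m); z points along the fingers, y is the direction in which the jaws open and shut (so a half turn about z gives the same grasp; the last joint's range is limited). The gripper opens to 85 mm and grips with 20 to 120 N. Pads are 22 mm wide; open, the fingers measure 114 mm over their backs; the gripper's body (76 mm by 85 mm) begins 54 mm behind the grasp point. The pads swing forward as they close: fully open they stand 13 mm farther back than shut.
Start: joints at [-1.315, 0.527, 1.433, -0, 1.181, -0.178], TCP at [0.263, -0.567, 0.231] pointing down, gripper open.
Joint ranges: [-3.08, 3.08], [-0.75, 2.2], [0.22, 2.44], [-1.43, 4.57], [0, 2.65], [-2.85, 2.85]. Speed limits (rad/s): [2.79, 2.79, 3.14, 3.14, 3.14, 3.14].

## Interface

Orientations are given as a unit quaternion [x, y, z, w].
In Python, from station import manip gives the robot as it stands.
- The arm moves only by the tool drive_tool, never from a script. Its argument "increments" is a list of rows, each a list of 7 numbers: the closure in counts, from 0 (fully open) to 255 (shut), then the shift along the tool's x, y, z in cm, then the turn, a rotation vector about the tool's x, y, z in rad. A call has 1 to 20 rows; each row is the pose to reach, as a shift and turn from the pose commanded when the call began, along the tool's axes at that moment; what a row does not reach only later rows make up. A row lasts 1/10 s, in which the tool goes at most 50 mm and 8.59 degrees, less where a joint would pass 70% of its speed; a pose out of reach is approached as far as the arm can. A call with a gripper value outside its range is refused whole. The fingers move at their own pace and stop on an object; "force" is the grip in N (left out, the last holds). Time passes only in rows, so rows that repeat a pose let the fingers close. It gives the time, the measured TCP pose, the force and the opening at its end, in the units of the state.
- manip.sense(): the state, without advancing time (a new reading comes with each control period).
- manip.snapshot(name): name is "side" or "top" or "wrist"; returns the picture (480x640x3 uint8, red, green, blue); there is no depth.
- manip.camera_model(name): a dict with "mtx" (3x3 intrinsics, pixels), "cam_to_world" (4x4, takes a point from camera to world coordinates). Camera axes: x right, y down, z forward; pixel columns grow to the right and rows downward; lengths in m; the calibration is good to about 2 mm. A picture is of the moment at which its call begins: read the wrist's pose just before it. camera_model takes no time and is no camera call; for the wrist camera it gives the pose at the moment of the call.
- manip.sign_off(): hands the job in, once; it reports no verdict.
The state is a dict: "t": time; "q": joint angles; "qd": joint speeds; "tau": joint torques, N m; "tcp_pos": TCP position; "tool_rot": TCP orientation; "force": force on the tool from outside, world axes, zero at the start; "ft_torque": the same for the moment, N m; "finger_gap": opening from 0.0 (shut) to 1.0 (fully open).
Only numpy, scipy, OpenCV 4.12 (cv2) and the standard library are available. Lean on these libraries where they do the work, as an engineer would, in place of code of your own. Each camera call takes 0.05 s, during which the arm holds its last target. There are 200 camera calls.

## Task

A chromed end cap has slid over the grille of the wind chest. Press the black mushroom stop down until it latches and stays down by itself; with it latched, push the cap along its lane fully home against the stop bar; then turn the mushroom's grip bar clockwise until it releases and springs fully up. Work without ramming the mushroom or slamming the cap, and leave the other things on the desk where they are.

Things in the scene. Friction and masses are not known exactly. Their poses are not given: they have to be found in the camera images.
- station: fixed grey box 90 x 90 x 50 mm with the black mushroom stop on its top; origin: centre of its underside on the desk; z up. The mushroom's vertical axis runs through the origin
- knob_top (a point): centre of the top of the mushroom's grip bar, on its axis; 99 mm above the desk when up; x axis along the bar. Mushroom head 46 mm diameter, 14 mm thick (underside 29 mm, dome 15 mm below this point); the bar on the dome is 40 mm long (x), 12 mm wide (y), 15 mm high. The point moves and turns with the head
- stop_plunger (a joint): how far the mushroom is pressed, m: 0 fully up, 0.010 at the bottom. Sprung upwards (about 3 N at the top, some 9 N to get past the catch half way, where it gives with a click, 7 N at the bottom); pressed past the catch it stays down at about 0.007 when let go
- stop_knob (a joint): turn of the mushroom head, rad, growing clockwise seen from above; stays where left; stops at 0 and 2.8. At value v the bar's direction is the station's yaw minus v. A latched mushroom lets go in the last third of this range: that can take 2.6 rad of turning, so expect a fresh grip. Held tightly, it can rise only when the grip is let go
- chest: fixed dark wooden wind chest, 220 (x) x 130 (y) x 40 mm high; origin: centre of its underside. On top along x runs a lane between brass rails (7 mm high, 8 thick, 34 apart, centred on y = 0, x = -100 to +100 mm), closed at the +x end by a brass stop bar 14 mm high, face at x = +96 mm; the -x end is open. The slotted grille is the lane floor from x = -60 to -9 mm
- end_cap: loose D-shaped chromed end cap lying in the lane over the grille, 36 (x) x 30 (y) x 18 mm high, 45 g; origin: centre of its underside; flat face at x = -18 mm, round nose at x = +18 mm towards the stop bar. Home against the bar its origin is at chest x = +78 mm
- spare_cap: a second identical end cap lying on the bare desk, not part of the job; bystander; origin: centre of its underside
- parts_cup: open pewter cup, 64 mm across, 50 mm tall; bystander; origin: centre of its underside
- metronome: walnut pyramid metronome, 110 mm square foot, about 190 mm tall; bystander; origin: centre of its underside
- comb: wooden harmonica comb, 105 x 28 x 8 mm, lying flat; bystander; origin: centre of its underside
- reed_plate: brass reed plate, 105 x 30 x 5 mm, lying flat; bystander; origin: centre of its underside
- screwdriver: screwdriver, 150 mm, lying on the desk; bystander; origin: middle of its length
Mind the look-alikes: they are no part of the job. Of the things like the station, leave any that is purple or turquoise; of the rest the smaller one is meant.

How it is judged:
By the outcome, as a careful person would: the job done as asked, in the order asked, and still so for the second after the job is handed in, with the robot touching nothing.
It also fails if it takes over 72 s, if anything falls off the work surface, if the arm or the gripper's body presses on something with over 40 N, if the wrist force passes 120 N, or if a joint passes its speed limit or range.

## Working session

There is one attempt and no reset: what is moved stays moved. The work goes in short steps, Python scripts to look and compute and a tool call to move; the robot and the scene stay as the last step left them, time stands still between calls to the robot, and variables do not carry over. Pictures are saved under pics/ and viewed, about 8 in all and at most 12, crops included, and the job is handed in when it is done.

Besides the shell and the picture viewer there is one more tool, called after "Request:" in YAML: its name, and indented under it one key for each argument. drive_tool: Moves the arm, as the interface text tells. Its arguments: {"type":"object","properties":{"increments":{"type":"array","items":{"type":"array","items":{"type":"number"}}},"force":{"type":"number"}},"required":["increments"]}

```bash
mkdir -p pics; ls; python3 - <<'E'
from station import manip
import cv2,numpy as np
s=manip.sense();print(s)
for n in("top","side"):
    im=manip.snapshot(n);cv2.imwrite(f"pics/{n}0.png",im[:,:,::-1])
    c=manip.camera_model(n);print(n,np.round(c["mtx"],1).tolist(),np.round(c["cam_to_world"],3).tolist())
E
```

```text
pics
{'t': 0.0, 'q': array([-1.31549631e+00,  5.28469937e-01,  1.43392328e+00, -3.39468338e-05,
        1.18139991e+00, -1.78477132e-01]), 'qd': array([-0.00082811,  0.00054079, -0.00032497,  0.00083508, -0.0008462 ,
       -0.00021106]), 'tau': array([-4.19000698e-04, -4.42356670e+01, -1.78024381e+01, -2.64036962e-04,
        8.68424977e-03,  2.18728950e-06]), 'tcp_pos': array([ 0.26253215, -0.56638391,  0.23032464]), 'tool_rot': array([ 9.76569748e-01,  2.15198319e-01, -5.79352364e-05, -1.09881892e-03]), 'force': array([-0.56146339,  0.26581534,  0.52097211]), 'ft_torque': array([ 0.03072846,  0.04629212, -0.0011713 ]), 'finger_gap': 0.9997286699219919}
top [[609.0, 0.0, 320.0], [0.0, 609.0, 232.5], [0.0, 0.0, 1.0]] [[0.01, -0.993, 0.114, 0.331], [-1.0, -0.012, -0.014, 0.028], [0.015, -0.114, -0.993, 1.571], [0.0, 0.0, 0.0, 1.0]]
side [[529.7, 0.0, 318.5], [0.0, 529.7, 238.0], [0.0, 0.0, 1.0]] [[-0.994, -0.071, 0.079, 0.404], [-0.105, 0.761, -0.64, 0.779], [-0.015, -0.644, -0.765, 1.002], [0.0, 0.0, 0.0, 1.0]]
```

View pics/top0.png

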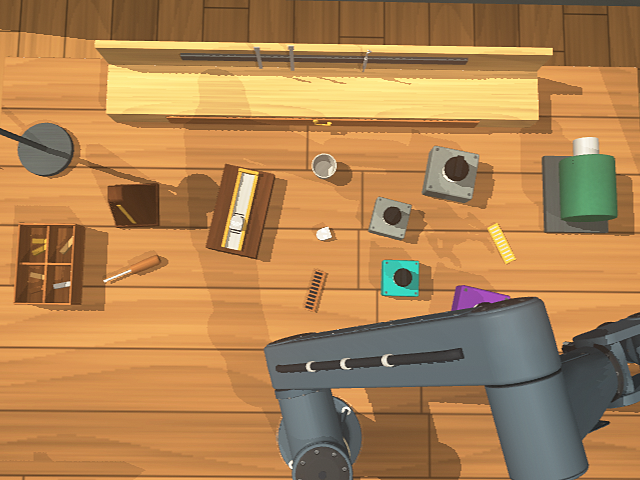

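View pics/side0.png

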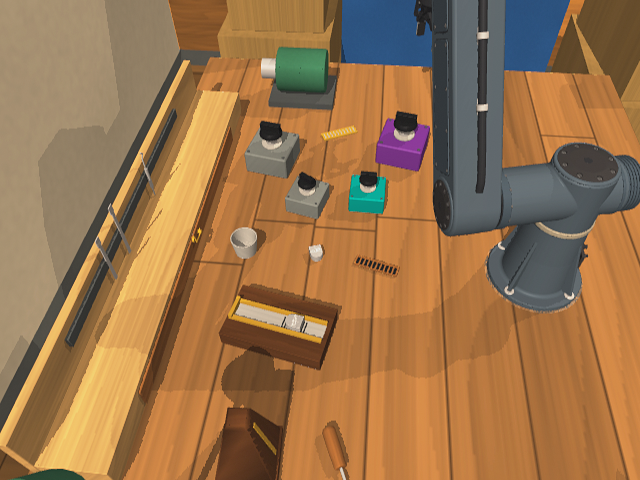

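Candidates in the top view: large grey (452,172), small grey (390,217), turquoise (401,278) and purple (480,297). The small grey one fits: it isn't a barred colour and is the smaller of the two greys. The chest is at (240,212), with the cap at about (237,222). I'll enlarge these next.

```bash
cat > h.py <<'E'
from station import manip
import cv2,numpy as np
from scipy.spatial.transform import Rotation as R
def ray(c,px,z):
    M=c["cam_to_world"];d=M[:3,:3]@np.linalg.solve(c["mtx"],[px[0],px[1],1.]);o=M[:3,3]
    return o+d*(z-o[2])/d[2]
def proj(c,p):
    M=c["cam_to_world"];q=c["mtx"]@(M[:3,:3].T@(np.array(p)-M[:3,3]));return q[:2]/q[2]
E
python3 - <<'E'
import cv2,numpy as np
t=cv2.imread("pics/top0.png");s=cv2.imread("pics/side0.png")
f=lambda im,x,y,w,h,k:cv2.resize(im[y:y+h,x:x+w],None,fx=k,fy=k,interpolation=cv2.INTER_CUBIC)
a=f(t,195,155,100,110,4);b=f(t,345,140,100,110,4)
cv2.imwrite("pics/c1.png",np.hstack([a,b]))
E
```

```text
(no output)
```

View pics/c1.png

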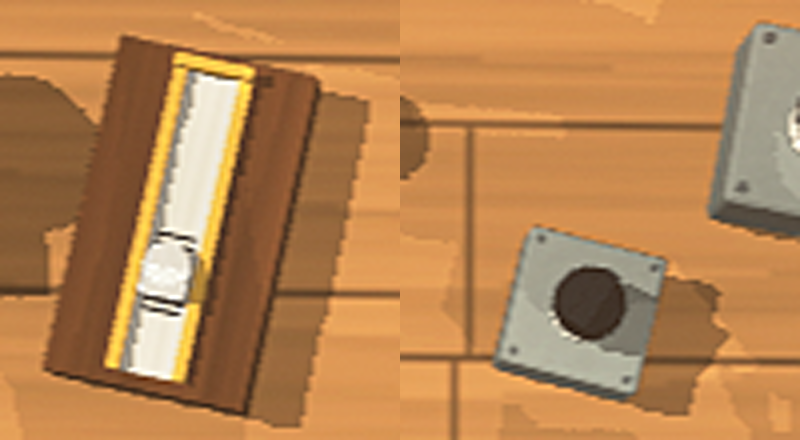

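```bash
python3 - <<'E'
from h import *
c=manip.camera_model("top")
T=lambda p,x0:(x0[0]+p[0]/4,x0[1]+p[1]/4)
ch=[ray(c,T(p,(195,155)),.04) for p in[(122,37),(320,77),(247,413),(46,370)]]
st=[ray(c,T(p,(345,140)),.05) for p in[(133,226),(266,260),(234,390),(97,362)]]
for q in(ch,st):
    q=np.array(q);print(q.mean(0).round(4),[np.linalg.norm(q[i]-q[i-1]).round(3) for i in range(4)])
    for a,b in((3,0),(2,1),(1,0),(2,3)): d=q[a]-q[b];print(np.degrees(np.arctan2(d[1],d[0])).round(1))
print("cap",ray(c,T((166,270),(195,155)),.058), "stopbar", ray(c,T((222,75),(195,155)),.05),"head",ray(c,T((190,302),(345,140)),.09))
lane=[ray(c,T(p,(195,155)),.047) for p in[(186,60),(113,368),(250,70),(187,382)]]
print(lane)
E
```

```text
[0.5595 0.2077 0.04  ] [np.float64(0.218), np.float64(0.129), np.float64(0.22), np.float64(0.129)]
169.0
169.0
-100.9
-101.4
[ 0.5459 -0.171   0.05  ] [np.float64(0.09), np.float64(0.087), np.float64(0.086), np.float64(0.088)]
165.3
166.0
-103.8
-101.0
cap [0.5269701  0.21611911 0.058     ] stopbar [0.65313996 0.18487119 0.05      ] head [ 0.54483033 -0.17036055  0.09      ]
[array([0.66317528, 0.20825673, 0.047     ]), array([0.466101  , 0.24902704, 0.047     ]), array([0.65724817, 0.16748248, 0.047     ]), array([0.45783447, 0.20254102, 0.047     ])]
```

```bash
cat >> h.py <<'E'
def pose():
    s=manip.sense();return s["tcp_pos"],R.from_quat(s["tool_rot"])
def row(p,yaw=None,info=True):
    """row for tool pointing down with tool x at yaw(rad)"""
    p0,r0=pose()
    if yaw is None:
        x=r0.as_matrix()[:,0];yaw=np.arctan2(x[1],x[0])
    rt=R.from_matrix(np.array([[np.cos(yaw),np.sin(yaw),0],[np.sin(yaw),-np.cos(yaw),0],[0,0,-1]]))
    d=r0.inv().apply(np.array(p)-p0)*100; rv=(r0.inv()*rt).as_rotvec()
    print("row cm",d.round(2),"rotvec",rv.round(3),"| now",p0.round(4),"yaw",np.degrees(np.arctan2(*r0.as_matrix()[[1,0],0])).round(2), "dist",np.linalg.norm(d).round(1))
E
python3 - <<'E'
from h import *
p,r=pose();c=manip.camera_model("wrist")
M=c["cam_to_world"];print("cam in tool",r.inv().apply(M[:3,3]-p).round(3));print((r.inv().as_matrix()@M[:3,:3]).round(2));print(c["mtx"].round(0).tolist())
row([.545-.05,-.1705,.25],np.radians(-14)); row([.545-.05,-.1705,.25],np.radians(25)) 
E
```

```text
cam in tool [ 0.077  0.001 -0.142]
[[-0.   -0.95 -0.3 ]
 [ 1.   -0.   -0.  ]
 [ 0.   -0.3   0.95]]
[[357.0, 0.0, 322.0], [0.0, 357.0, 240.0], [0.0, 0.0, 1.0]]
row cm [ 37.73 -26.17  -1.89] rotvec [-0.002  0.     0.678] | now [ 0.2626 -0.5665  0.2304] yaw 24.85 dist 46.0
row cm [ 37.73 -26.17  -1.89] rotvec [-0.002 -0.    -0.003] | now [ 0.2626 -0.5665  0.2304] yaw 24.85 dist 46.0
```

Request:
drive_tool:
  increments:
    - [0,4.2,-2.6,-0.5,0,0,0.07]
    - [0,8.4,-5.2,-0.5,0,0,0.14]
    - [0,12.6,-7.8,-0.5,0,0,0.21]
    - [0,16.8,-10.4,-0.5,0,0,0.28]
    - [0,21,-13,-0.5,0,0,0.35]
    - [0,25.2,-15.6,-0.5,0,0,0.42]
    - [0,29.4,-18.2,-0.5,0,0,0.49]
    - [0,33.6,-20.8,0,0,0,0.56]
    - [0,37,-23,0,0,0,0.63]
    - [0,40.5,-23.9,1.0,0,0,0.68]
    - [0,42.2,-24,1.5,0,0,0.68]
    - [0,42.2,-24,1.5,0,0,0.68]

```text
t: 1.3
tcp_pos: [0.5458, -0.1708, 0.2152]
tool_rot: [0.993, -0.121, -0.001, -0.0]
force: [-1.2, -0.9, -1.1]
finger_gap: 1.001
```

```bash
python3 - <<'E'
from h import *
print(manip.sense()["t"]);row([.545,-.1705,.21],np.radians(-14))
np.save("cw.npy",manip.camera_model("wrist")["cam_to_world"])
im=manip.snapshot("wrist");cv2.imwrite("pics/w1.png",im[:,:,::-1])
c=manip.camera_model("wrist")
for z in(.099,.05):print(proj(c,[.545,-.1705,z]).round(0))
E
```

```text
1.3
row cm [-0.09 -0.01  0.52] rotvec [-0.     0.001  0.002] | now [ 0.5458 -0.1708  0.2152] yaw -13.88 dist 0.5
[319. 235.]
[320. 219.]
```

View pics/w1.png

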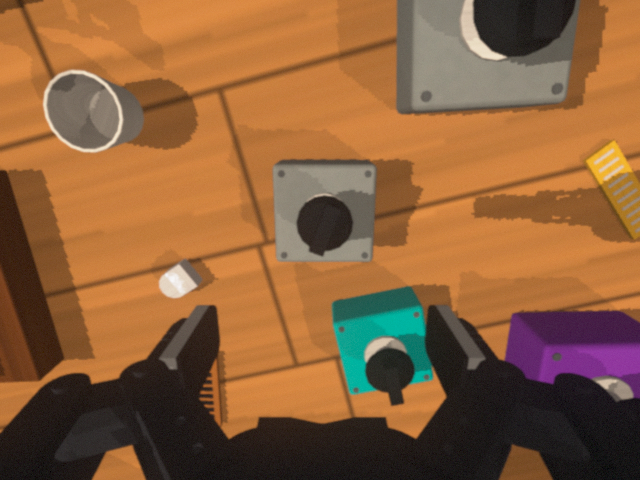

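The small grey station shows at about (325,215), with the bar tilted slightly. I'll enlarge that area.

```bash
python3 - <<'E'
from h import *
im=cv2.imread("pics/w1.png");a=im[150:280,260:390]
a=cv2.resize(a,None,fx=4.5,fy=4.5,interpolation=cv2.INTER_CUBIC);a=np.clip(a.astype(float)*1.2,0,255)
b=255*(a/255)**.5
cv2.imwrite("pics/c2.png",b)
E
```

```text
[ WARN:0@0.098] global loadsave.cpp:1063 imwrite_ Unsupported depth image for selected encoder is fallbacked to CV_8U.
```

View pics/c2.png

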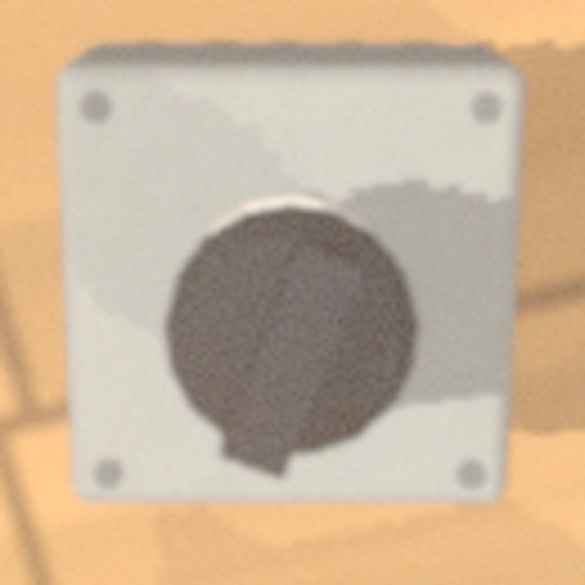

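```bash
python3 - <<'E'
from h import *
c=manip.camera_model("wrist")
f=lambda p,z:ray(c,(260+p[0]/4.5,150+p[1]/4.5),z)
S=np.array([f(p,.05) for p in[(96,106),(487,106),(472,473),(108,473)]]);print(S.mean(0).round(4),S.round(4).tolist())
C=np.array([f(p,.05) for p in[(60,68),(525,68),(503,498),(75,498)]]);print(C.mean(0).round(4))
for q in (S,C):
  for a,b in((0,3),(1,2)):d=q[a]-q[b];print(np.linalg.norm(d[:2]).round(4),np.degrees(np.arctan2(d[1],d[0])).round(1))
print("head",f((291,330),.080).round(4))
for a,b in(((253,464),(333,258)),((222,452),(303,240)),((284,476),(362,265))):
    A,B=f(a,.099),f(b,.099);d=B-A;print(((A+B)/2).round(4),np.linalg.norm(d).round(4),np.degrees(np.arctan2(d[1],d[0])).round(1))
print(proj(manip.camera_model("side"),[*S.mean(0)[:2],.05]),proj(manip.camera_model("top"),[*S.mean(0)[:2],.05]))
E
```

```text
[ 0.5466 -0.1753  0.05  ] [[0.5915, -0.1483, 0.05], [0.5735, -0.2203, 0.05], [0.5016, -0.2022, 0.05], [0.5196, -0.1302, 0.05]]
[ 0.5474 -0.1754  0.05  ]
0.0741 -14.1
0.0741 -14.1
0.0867 -14.3
0.0867 -14.3
head [ 0.5477 -0.1754  0.08  ]
[ 0.547  -0.1753  0.099 ] 0.0383 -34.3
[ 0.5508 -0.1709  0.099 ] 0.0392 -34.4
[ 0.5442 -0.1797  0.099 ] 0.0391 -33.1
[308.05274466 189.86038513] [392.3212058  217.08681536]
```

Request:
drive_tool:
  increments:
    - [255,0.18,0.31,0.5,0,0,-0.14]
    - [255,0.18,0.31,1,0,0,-0.28]
    - [255,0.18,0.31,1.5,0,0,-0.42]
    - [255,0.18,0.31,2,0,0,-0.56]
    - [255,0.18,0.31,2.5,0,0,-0.7]
    - [255,0.18,0.31,3,0,0,-0.84]
    - [255,0.18,0.31,3.5,0,0,-0.98]
    - [255,0.18,0.31,4,0,0,-1.12]
    - [255,0.18,0.31,4.5,0,0,-1.26]
    - [255,0.18,0.31,5,0,0,-1.4]
    - [255,0.18,0.31,5.5,0,0,-1.54]
    - [255,0.18,0.31,6,0,0,-1.68]
    - [255,0.18,0.31,6.5,0,0,-1.82]
    - [255,0.18,0.31,7,0,0,-1.96]
    - [255,0.18,0.31,7.5,0,0,-2.1]
    - [255,0.18,0.31,8,0,0,-2.24]
    - [255,0.18,0.31,8.5,0,0,-2.38]
    - [255,0.18,0.31,9,0,0,-2.52]
    - [255,0.18,0.31,9.5,0,0,-2.66]
    - [255,0.18,0.31,9.9,0,0,-2.79]
  force: 40

```text
t: 3.35
tcp_pos: [0.5446, -0.1772, 0.1173]
tool_rot: [0.293, 0.956, -0.0, -0.0]
force: [0.5, 0.0, -1.1]
finger_gap: -0.001
```

Request:
drive_tool:
  increments:
    - [255,0,0,0,0,0,0]
    - [255,0,0,0.2,0,0,0]
    - [255,0,0,0.4,0,0,0]
    - [255,0,0,0.4,0,0,0]

```text
t: 3.75
tcp_pos: [0.5455, -0.1757, 0.1132]
tool_rot: [0.295, 0.955, -0.0, -0.0]
force: [0.1, -0.3, -0.2]
finger_gap: 0.004
```

```bash
python3 - <<'E'
from h import *
s=manip.sense();print(s["t"],s["force"],s["q"].round(2))
row([.5468,-.1742,.108],np.radians(146))
im=manip.snapshot("wrist");cv2.imwrite("pics/w2.png",im[:,:,::-1][150:])
print(proj(manip.camera_model("wrist"),[.547,-.1753,.099]))
E
```

```text
3.75 [ 0.12790844 -0.3494567  -0.16697491] [-0.51  0.62  1.67 -0.    0.86 -1.48]
row cm [-0.03  0.2   0.52] rotvec [-0.    -0.    -0.006] | now [ 0.5455 -0.1757  0.1132] yaw 145.66 dist 0.6
[325.01223676 295.94497058]
```

View pics/w2.png

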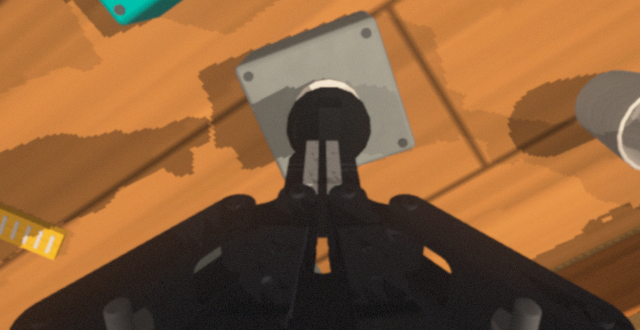

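Request:
drive_tool:
  increments:
    - [255,0,0.3,0.3,0,0,0]
    - [255,0,0.3,0.6,0,0,0]
    - [255,0,0.3,0.9,0,0,0]
    - [255,0,0.3,1.1,0,0,0]
    - [255,0,0.3,1.2,0,0,0]
    - [255,0,0.3,1.3,0,0,0]
    - [255,0,0.3,1.4,0,0,0]
    - [255,0,0.3,1.5,0,0,0]
    - [255,0,0.3,1.6,0,0,0]
    - [255,0,0.3,1.7,0,0,0]
    - [255,0,0.3,1.7,0,0,0]

```text
t: 4.9
tcp_pos: [0.5476, -0.173, 0.097]
tool_rot: [0.294, 0.956, -0.0, 0.0]
force: [-0.4, 0.2, 4.4]
finger_gap: 0.002
```

Request:
drive_tool:
  increments:
    - [255,0,0,0.1,0,0,0]
    - [255,0,0,0.2,0,0,0]
    - [255,0,0,0.3,0,0,0]
    - [255,0,0,0.4,0,0,0]
    - [255,0,0,0.5,0,0,0]
    - [255,0,0,0.55,0,0,0]
    - [255,0,0,0.6,0,0,0]
    - [255,0,0,0.6,0,0,0]

```text
t: 5.7
tcp_pos: [0.5477, -0.173, 0.0905]
tool_rot: [0.295, 0.956, -0.0, 0.0]
force: [-1.0, -0.7, 5.8]
finger_gap: -0.002
```

Request:
drive_tool:
  increments:
    - [255,0,0,0.05,0,0,0]
    - [255,0,0,0,0,0,0]
    - [255,0,0,-0.1,0,0,0]
    - [255,0,0,-0.2,0,0,0]
    - [255,0,0,-0.3,0,0,0]
    - [255,0,0,-0.3,0,0,0]

```text
t: 6.3
tcp_pos: [0.5473, -0.1728, 0.0929]
tool_rot: [0.294, 0.956, 0.0, -0.0]
force: [-0.0, -0.1, -0.1]
finger_gap: -0.002
```

```bash
cat >> h.py <<'E'
CH=np.array([.5595,.2077]);CY=np.radians(-11.0)
def chest(x,y,z): return [*(CH+R.from_euler("z",CY).apply([x,y,0])[:2]),z]
E
python3 - <<'E'
from h import *
row([.5473,-.1728,.19]);p=chest(-.077,0,.17);print(p);row(p,CY)
E
```

```text
row cm [ 0.    0.   -9.71] rotvec [-0.    -0.001  0.   ] | now [ 0.5473 -0.1728  0.0929] yaw 145.75 dist 9.7
[np.float64(0.48391470687452987), np.float64(0.22239229264399393), 0.17]
row cm [27.48 29.1  -7.69] rotvec [-1.000e-03 -0.000e+00  2.736e+00] | now [ 0.5473 -0.1728  0.0929] yaw 145.75 dist 40.8
```

Request:
drive_tool:
  increments:
    - [255,0,0,-3,0,0,0]
    - [255,0,0,-7,0,0,0]
    - [255,0,0,-10,0,0,0.14]
    - [255,2.5,2.6,-10,0,0,0.28]
    - [255,5,5.2,-10,0,0,0.42]
    - [255,7.5,7.8,-10,0,0,0.56]
    - [255,10,10.5,-10,0,0,0.7]
    - [255,12.5,13.2,-10,0,0,0.84]
    - [255,15,15.8,-10,0,0,0.98]
    - [255,17.5,18.4,-10,0,0,1.12]
    - [255,20,21,-10,0,0,1.26]
    - [255,22.5,23.7,-10,0,0,1.4]
    - [255,25,26.4,-10,0,0,1.54]
    - [255,27.5,29.1,-10,0,0,1.68]
    - [255,27.5,29.1,-9,0,0,1.82]
    - [255,27.5,29.1,-8,0,0,1.96]
    - [255,27.5,29.1,-7.7,0,0,2.1]
    - [255,27.5,29.1,-7.7,0,0,2.24]
    - [255,27.5,29.1,-7.7,0,0,2.38]
    - [255,27.5,29.1,-7.7,0,0,2.52]

```text
t: 8.3
tcp_pos: [0.4836, 0.2224, 0.1697]
tool_rot: [1.0, 0.009, -0.0, 0.0]
force: [0.4, -0.0, 0.8]
finger_gap: 0.001
```

Request:
drive_tool:
  increments:
    - [255,0,0,0,0,0,0.14]
    - [255,0,0,0,0,0,0.216]
    - [255,0,0,0,0,0,0.216]

```text
t: 8.6
tcp_pos: [0.4837, 0.2224, 0.1699]
tool_rot: [0.995, -0.096, -0.0, 0.0]
force: [0.5, 0.2, 0.8]
finger_gap: 0.001
```

```bash
python3 - <<'E'
from h import *
s=manip.sense();print(s["t"],s["q"].round(2));row(chest(-.077,0,.0485),CY)
im=manip.snapshot("wrist");im=im[:,:,::-1].copy();cv2.imwrite("pics/w3.png",im)
c=manip.camera_model("wrist")
for p in((-.1,0,.04),(.096,0,.04),(-.051,0,.04),(.11,.065,.04),(-.11,.065,.04)):print(p,proj(c,chest(*p)).round(0))
E
```

```text
8.6 [0.22 0.49 1.73 0.   0.93 1.98]
row cm [ 3.000e-02 -1.000e-02  1.214e+01] rotvec [ 0.     0.001 -0.   ] | now [0.4837 0.2224 0.1699] yaw -11.0 dist 12.1
(-0.1, 0, 0.04) [321. 257.]
(0.096, 0, 0.04) [321. -28.]
(-0.051, 0, 0.04) [321. 197.]
(0.11, 0.065, 0.04) [219. -54.]
(-0.11, 0.065, 0.04) [242. 268.]
```

View pics/w3.png

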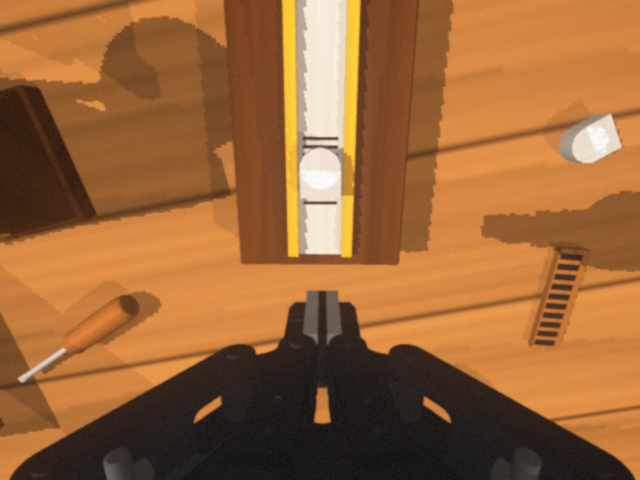

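Request:
drive_tool:
  increments:
    - [255,0,0,3,0,0,0]
    - [255,0,0,6,0,0,0]
    - [255,0,0,9,0,0,0]
    - [255,0,0,11,0,0,0]
    - [255,0,0,12,0,0,0]
    - [255,0,0,12.1,0,0,0]
    - [255,0.3,0,12.1,0,0,0]
    - [255,0.6,0,12.1,0,0,0]
    - [255,0.9,0,12.1,0,0,0]
    - [255,1.1,0,12.1,0,0,0]
    - [255,1.3,0,12.1,0,0,0]
    - [255,1.5,0,12.1,0,0,0]
    - [255,1.7,0,12.1,0,0,0]
    - [255,2.0,0,12.1,0,0,0]
    - [255,2.3,0,12.1,0,0,0]
    - [255,2.6,0,12.1,0,0,0]
    - [255,2.9,0,12.1,0,0,0]
    - [255,3.2,0,12.1,0,0,0]
    - [255,3.5,0,12.1,0,0,0]
    - [255,3.8,0,12.1,0,0,0]

```text
t: 10.65
tcp_pos: [0.5215, 0.2151, 0.0493]
tool_rot: [0.995, -0.096, -0.0, 0.0]
force: [-0.2, -0.7, -0.7]
finger_gap: -0.002
```

Request:
drive_tool:
  increments:
    - [255,0.3,0,0,0,0,0]
    - [255,0.6,0,0,0,0,0]
    - [255,0.9,0,0,0,0,0]
    - [255,1.2,0,0,0,0,0]
    - [255,1.5,0,0,0,0,0]
    - [255,1.8,0,0,0,0,0]
    - [255,2.1,0,0,0,0,0]
    - [255,2.4,0,0,0,0,0]
    - [255,2.7,0,0,0,0,0]
    - [255,3.0,0,0,0,0,0]
    - [255,3.3,0,0,0,0,0]
    - [255,3.6,0,0,0,0,0]
    - [255,3.9,0,0,0,0,0]
    - [255,4.2,0,0,0,0,0]
    - [255,4.5,0,0,0,0,0]
    - [255,4.8,0,0,0,0,0]
    - [255,5.1,0,0,0,0,0]
    - [255,5.4,0,0,0,0,0]
    - [255,5.7,0,0,0,0,0]
    - [255,6.0,0,0,0,0,0]

```text
t: 12.65
tcp_pos: [0.5803, 0.2036, 0.0493]
tool_rot: [0.995, -0.096, -0.0, 0.0]
force: [-0.8, 0.4, 0.5]
finger_gap: 0.001
```

```bash
python3 - <<'E'
from h import *
s=manip.sense();print(s["t"],s["force"]);row(chest(.049,0,.0485),CY)
im=manip.snapshot("wrist");im=im[:,:,::-1].copy();cv2.imwrite("pics/w4.png",im)
c=manip.camera_model("wrist")
for p in((.096,0,.054),(.096,0,.04)):print(p,proj(c,chest(*p)).round(0))
E
```

```text
12.65 [-0.84531455  0.41648864  0.49451243]
row cm [ 2.78 -0.    0.08] rotvec [ 0.  0. -0.] | now [0.5803 0.2036 0.0493] yaw -11.01 dist 2.8
(0.096, 0, 0.054) [320. 137.]
(0.096, 0, 0.04) [320. 136.]
```

View pics/w4.png

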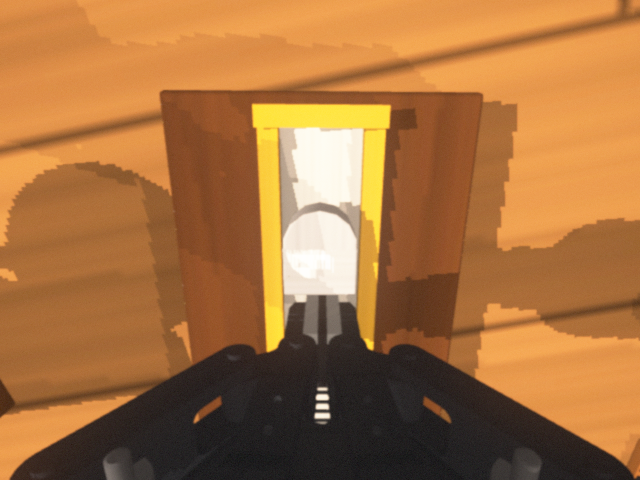

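Request:
drive_tool:
  increments:
    - [255,0.3,0,0,0,0,0]
    - [255,0.6,0,0,0,0,0]
    - [255,0.9,0,0,0,0,0]
    - [255,1.2,0,0,0,0,0]
    - [255,1.5,0,0,0,0,0]
    - [255,1.8,0,0,0,0,0]
    - [255,2.0,0,0,0,0,0]
    - [255,2.1,0,0,0,0,0]
    - [255,2.2,0,0,0,0,0]
    - [255,2.3,0,0,0,0,0]
    - [255,2.4,0,0,0,0,0]
    - [255,2.5,0,0,0,0,0]
    - [255,2.6,0,0,0,0,0]
    - [255,2.6,0,0,0,0,0]

```text
t: 14.1
tcp_pos: [0.6059, 0.1987, 0.0493]
tool_rot: [0.995, -0.096, 0.0, -0.0]
force: [0.1, 0.9, -0.3]
finger_gap: -0.002
```

Request:
drive_tool:
  increments:
    - [255,0.1,0,0,0,0,0]
    - [255,0.2,0,0,0,0,0]
    - [255,0.2,0,0,0,0,0]

```text
t: 14.4
tcp_pos: [0.6079, 0.1983, 0.0493]
tool_rot: [0.995, -0.096, 0.0, -0.0]
force: [-0.7, 0.5, -0.9]
finger_gap: 0.0
```

Request:
drive_tool:
  increments:
    - [255,0.1,0,0,0,0,0]
    - [255,0.2,0,0,0,0,0]
    - [255,0.2,0,0,0,0,0]

```text
t: 14.7
tcp_pos: [0.6098, 0.1979, 0.0493]
tool_rot: [0.995, -0.096, 0.0, -0.0]
force: [0.3, -0.2, 0.5]
finger_gap: -0.003
```

Request:
drive_tool:
  increments:
    - [255,0.05,0,0,0,0,0]
    - [255,0.1,0,0,0,0,0]
    - [255,0.15,0,0,0,0,0]
    - [255,0.15,0,0,0,0,0]

```text
t: 15.1
tcp_pos: [0.6102, 0.1978, 0.0493]
tool_rot: [0.995, -0.096, -0.001, 0.0]
force: [-2.5, 0.9, 2.1]
finger_gap: -0.002
```

Request:
drive_tool:
  increments:
    - [255,0.05,0,0,0,0,0]
    - [255,0.1,0,0,0,0,0]
    - [255,0.1,0,0,0,0,0]

```text
t: 15.4
tcp_pos: [0.6102, 0.1978, 0.0492]
tool_rot: [0.995, -0.096, -0.002, 0.0]
force: [-5.4, 1.8, 5.3]
finger_gap: -0.002
```

```bash
python3 - <<'E'
from h import *
s=manip.sense();print(s["t"],s["force"]);row(chest(.049,0,.0485),CY)
im=manip.snapshot("wrist");im=im[:,:,::-1].copy();cv2.imwrite("pics/w5.png",cv2.resize(im[60:340,220:420],None,fx=2.1,fy=2.1,interpolation=cv2.INTER_CUBIC))
E
```

```text
15.4 [-5.42233401  1.76703032  5.31188815]
row cm [-0.27 -0.    0.08] rotvec [ 0.001  0.004 -0.   ] | now [0.6102 0.1978 0.0492] yaw -11.01 dist 0.3
```

View pics/w5.png

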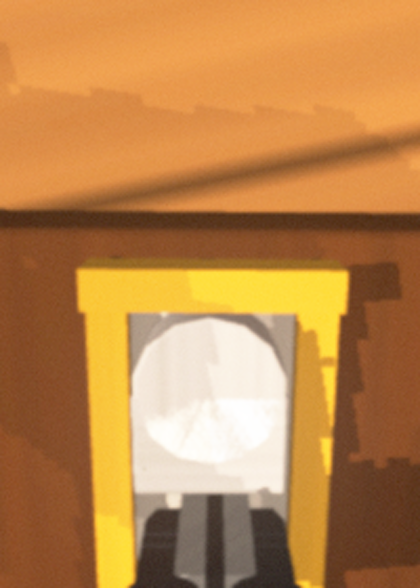

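Request:
drive_tool:
  increments:
    - [255,-0.1,0,0,0,0,0]
    - [255,-0.2,0,0,0,0,0]
    - [255,-0.3,0,0,0,0,0]
    - [255,-0.6,0,0,0,0,0]
    - [255,-1.2,0,0,0,0,0]
    - [255,-2,0,-1,0,0,0]
    - [255,-2,0,-4,0,0,0]
    - [255,-2,0,-8,0,0,0]
    - [255,-2,0,-12,0,0,0]
    - [255,-2,0,-14,0,0,0]
    - [255,-2,0,-14,0,0,0]

```text
t: 16.55
tcp_pos: [0.5945, 0.2019, 0.1941]
tool_rot: [0.995, -0.096, 0.005, -0.001]
force: [0.2, 0.4, 0.3]
finger_gap: 0.003
```

```bash
python3 - <<'E'
from h import *
s=manip.sense();print(s["t"],s["force"]);row([.547,-.1735,.16],np.radians(146))
im=manip.snapshot("wrist");im=im[:,:,::-1].copy();cv2.imwrite("pics/w6.png",cv2.resize(im[:400,150:500],None,fx=1.5,fy=1.5))
E
```

```text
16.55 [0.18048306 0.40090906 0.27006783]
row cm [ 2.47 37.77  3.32] rotvec [ 0.011 -0.007 -2.74 ] | now [0.5945 0.2019 0.1941] yaw -10.99 dist 38.0
```

View pics/w6.png

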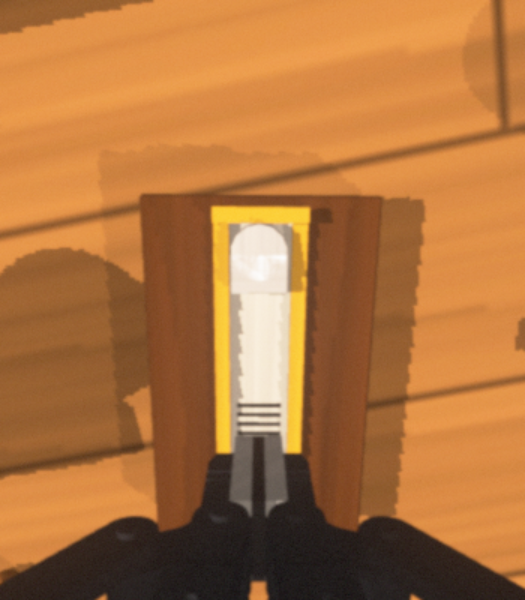

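Request:
drive_tool:
  increments:
    - [150,0.2,2.7,-0.5,0,0,-0.14]
    - [150,0.3,5.4,-0.5,0,0,-0.28]
    - [150,0.5,8.1,-0.5,0,0,-0.42]
    - [150,0.7,10.8,-0.5,0,0,-0.56]
    - [150,0.9,13.5,-0.5,0,0,-0.7]
    - [150,1.1,16.2,-0.5,0,0,-0.84]
    - [150,1.3,18.9,-0.5,0,0,-0.98]
    - [150,1.5,21.6,-0.5,0,0,-1.12]
    - [150,1.7,24.3,-0.5,0,0,-1.26]
    - [150,1.9,27,-0.5,0,0,-1.4]
    - [150,2,29.7,-0.5,0,0,-1.54]
    - [150,2.2,32.4,0,0,0,-1.68]
    - [150,2.4,35,0.5,0,0,-1.82]
    - [150,2.47,37.77,1,0,0,-1.96]
    - [150,2.47,37.77,2,0,0,-2.1]
    - [150,2.47,37.77,2.5,0,0,-2.24]
    - [150,2.47,37.77,3.3,0,0,-2.38]
    - [150,2.47,37.77,3.3,0,0,-2.52]
    - [150,2.47,37.77,3.3,0.005,0,-2.66]
    - [150,2.47,37.77,3.3,0.011,-0.007,-2.74]

```text
t: 18.6
tcp_pos: [0.5428, -0.1734, 0.1544]
tool_rot: [0.291, 0.957, -0.002, -0.006]
force: [0.1, -0.5, 0.1]
finger_gap: 0.414
```

Request:
drive_tool:
  increments:
    - [150,0,0,0,0,0,0]
    - [150,0,0,0,0,0,0]
    - [150,0,0,0,0,0,0]

```text
t: 18.9
tcp_pos: [0.5439, -0.1739, 0.1557]
tool_rot: [0.293, 0.956, -0.002, -0.005]
force: [-0.2, 0.2, 0.0]
finger_gap: 0.41
```

```bash
python3 - <<'E'
from h import *
s=manip.sense();print(s["t"],s["finger_gap"],s["q"].round(2));row([.547,-.1735,.079],np.radians(146))
c=manip.camera_model("wrist")
im=manip.snapshot("wrist");im=im[:,:,::-1].copy();im=255*(im/255.)**.6
cv2.imwrite("pics/w7.png",cv2.resize(im[100:400,170:470],None,fx=2,fy=2).astype(np.uint8))
for z in(.092,.05): print(proj(c,[.547,-.1735,z]).round(1))
E
```

```text
18.9 0.4100171927555244 [-0.5   0.56  1.63 -0.01  0.96 -1.47]
row cm [-0.3   0.25  7.67] rotvec [-0.007 -0.008 -0.002] | now [ 0.5439 -0.1739  0.1557] yaw 145.91 dist 7.7
[326.6 262.6]
[326.2 242.2]
```

View pics/w7.png

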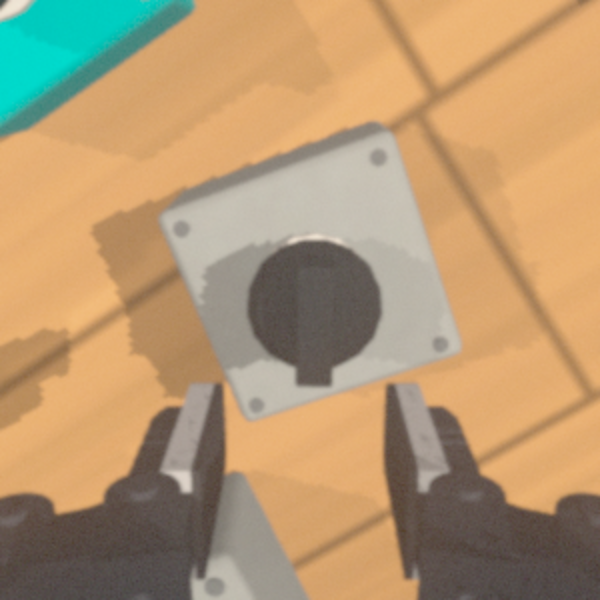

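Request:
drive_tool:
  increments:
    - [150,-0.3,0.25,2,-0.007,-0.008,0]
    - [150,-0.3,0.25,4,-0.007,-0.008,0]
    - [150,-0.3,0.25,5.5,-0.007,-0.008,0]
    - [150,-0.3,0.25,6.5,-0.007,-0.008,0]
    - [150,-0.3,0.25,7.2,-0.007,-0.008,0]
    - [150,-0.3,0.25,7.55,-0.007,-0.008,0]
    - [150,-0.3,0.25,7.55,-0.007,-0.008,0]
    - [190,-0.3,0.25,7.55,-0.007,-0.008,0]
    - [205,-0.3,0.25,7.55,-0.007,-0.008,0]
    - [215,-0.3,0.25,7.55,-0.007,-0.008,0]
    - [225,-0.3,0.25,7.55,-0.007,-0.008,0]
    - [235,-0.3,0.25,7.55,-0.007,-0.008,0]
    - [255,-0.3,0.25,7.55,-0.007,-0.008,0]
    - [255,-0.3,0.25,7.55,-0.007,-0.008,0]
    - [255,-0.3,0.25,7.55,-0.007,-0.008,0]
  force: 25

```text
t: 20.45
tcp_pos: [0.5481, -0.1739, 0.0811]
tool_rot: [0.293, 0.956, 0.0, 0.001]
force: [2.3, 1.8, 3.5]
finger_gap: 0.132
```

```bash
python3 - <<'E'
from h import *
s=manip.sense();print(s["t"],s["finger_gap"]*85,s["force"],s["ft_torque"]);row([.547,-.1735,.08],np.radians(146))
E
```

```text
20.45 11.237918896652635 [2.2563428  1.75802566 3.4662647 ] [ 0.36034934 -0.23908673 -0.04757796]
row cm [ 0.12 -0.03  0.11] rotvec [ 0.001  0.002 -0.001] | now [ 0.5481 -0.1739  0.0811] yaw 145.97 dist 0.2
```

Request:
drive_tool:
  increments:
    - [255,0,0,-0.05,0,0,0.06]
    - [255,0,0,-0.05,0,0,0.16]
    - [255,0,0,-0.05,0,0,0.26]
    - [255,0,0,-0.05,0,0,0.36]
    - [255,0,0,-0.05,0,0,0.46]
    - [255,0,0,-0.05,0,0,0.56]
    - [255,0,0,-0.05,0,0,0.66]
    - [255,0,0,-0.05,0,0,0.76]
    - [255,0,0,-0.05,0,0,0.86]
    - [255,0,0,-0.05,0,0,0.96]
    - [255,0,0,-0.05,0,0,1.06]
    - [255,0,0,-0.05,0,0,1.16]
    - [255,0,0,-0.05,0,0,1.26]
    - [255,0,0,-0.05,0,0,1.36]
    - [255,0,0,-0.05,0,0,1.46]
    - [255,0,0,-0.05,0,0,1.56]
    - [255,0,0,-0.05,0,0,1.56]

```text
t: 22.15
tcp_pos: [0.5475, -0.1738, 0.0812]
tool_rot: [0.88, 0.474, 0.0, 0.0]
force: [0.8, 0.6, 3.5]
finger_gap: 0.129
```

```bash
python3 - <<'E'
from h import *
s=manip.sense();print(s["t"],s["finger_gap"]*85,s["force"],s["ft_torque"],s["q"].round(2));row([.547,-.1735,.08])
E
```

```text
22.15 10.927559634937637 [0.80915428 0.63665065 3.50652062] [ 0.2606491  -0.10877165 -0.08415211] [-0.5   0.67  1.68  0.    0.79  0.08]
row cm [ 0.   -0.06  0.12] rotvec [ 0.001 -0.    -0.   ] | now [ 0.5475 -0.1738  0.0812] yaw 56.61 dist 0.1
```

Request:
drive_tool:
  increments:
    - [255,0,0,0,0,0,0.1]
    - [255,0,0,0,0,0,0.2]
    - [255,0,0,0,0,0,0.3]
    - [255,0,0,0,0,0,0.4]
    - [255,0,0,0,0,0,0.5]
    - [255,0,0,0,0,0,0.58]
    - [255,0,0,0,0,0,0.66]
    - [255,0,0,0,0,0,0.74]
    - [255,0,0,0,0,0,0.74]

```text
t: 23.05
tcp_pos: [0.5474, -0.1736, 0.0815]
tool_rot: [0.992, 0.125, 0.0, -0.0]
force: [-0.3, 1.6, 5.3]
finger_gap: 0.133
```

```bash
python3 - <<'E'
from h import *
s=manip.sense();print(s["t"],s["finger_gap"]*85,s["force"],s["ft_torque"],s["q"].round(2));row([.547,-.1735,.08])
E
```

```text
23.05 11.311033757085681 [-0.25195504  1.64838346  5.32615817] [ 0.46246685 -0.00367163  0.0112725 ] [-0.5   0.67  1.68  0.    0.79  0.82]
row cm [-0.03 -0.02  0.15] rotvec [ 0.    -0.001 -0.   ] | now [ 0.5474 -0.1736  0.0815] yaw 14.31 dist 0.2
```

Request:
drive_tool:
  increments:
    - [220,0,0,0,0,0,0]
    - [190,0,0,0,0,0,0]
    - [150,0,0,0,0,0,0]
    - [120,0,0,0,0,0,0]
    - [120,0,0,0,0,0,0]
    - [120,0,0,0,0,0,0]

```text
t: 23.65
tcp_pos: [0.5469, -0.1735, 0.0806]
tool_rot: [0.992, 0.124, -0.0, -0.0]
force: [-0.4, -0.8, -0.6]
finger_gap: 0.531
```

Request:
drive_tool:
  increments:
    - [120,0,0,-1,0,0,0]
    - [120,0,0,-3,0,0,0]
    - [120,0,0,-6,0,0,0]
    - [120,0,0,-9,0,0,0]
    - [120,0,0,-12,0,0,0]
    - [120,0,0,-14,0,0,0]
    - [120,0,0,-14,0,0,0]

```text
t: 24.35
tcp_pos: [0.5493, -0.1746, 0.225]
tool_rot: [0.992, 0.124, 0.004, 0.002]
force: [0.8, 0.4, 0.1]
finger_gap: 0.53
```

```bash
python3 - <<'E'
from h import *
s=manip.sense();print(s["t"],s["tcp_pos"],s["force"])
c=manip.camera_model("wrist")
im=manip.snapshot("wrist")[:,:,::-1];x,y=map(int,proj(c,[.547,-.1735,.09]))
f=lambda a:(255*(a/255.)**.5).astype(np.uint8)
A=cv2.resize(f(im[max(0,y-75):y+75,x-75:x+75]),(400,400))
sd=manip.snapshot("side")[:,:,::-1];B=cv2.resize(f(sd[150:230,270:350]),(400,400))
o=cv2.imread("pics/side0.png")[150:230,270:350];B0=cv2.resize(f(o),(400,400))
tp=manip.snapshot("top")[:,:,::-1];C=cv2.resize(tp[100:330,90:530],(800,418))[:200]
cv2.imwrite("pics/w8.png",np.hstack([cv2.resize(q,(266,266)) for q in(A,B0,B)]))
cv2.imwrite("pics/fin.png",np.vstack([np.hstack([cv2.resize(q,(260,260),interpolation=cv2.INTER_CUBIC) for q in(A,B0,B)]),cv2.resize(tp[120:320,90:490],(780,340))[:340]]))
ps=manip.camera_model("side")
for z in(.099,.092):print(proj(ps,[.547,-.1735,z]))
for z in(.099,.092):print(proj(c,[.547,-.1735,z]), (x,y))
E
```

```text
24.35 [ 0.5492935  -0.17464199  0.22503998] [0.76807491 0.40211413 0.07891452]
[307.19659531 176.21427084]
[307.28461991 178.28067189]
[318.11375854 234.30283709] (318, 231)
[318.15462749 231.86709845] (318, 231)
```

View pics/fin.png

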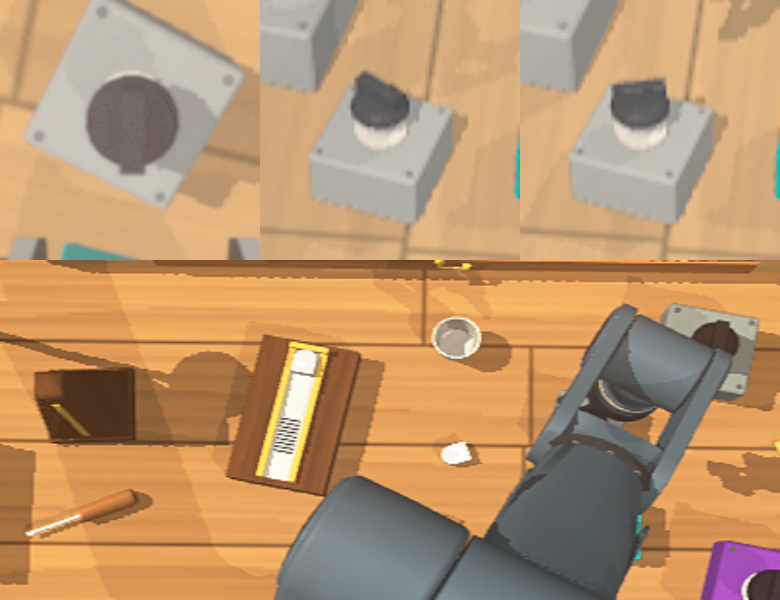

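```bash
python3 - <<'E'
from h import *
a=cv2.imread("pics/side0.png")[165:205,290:325];b=manip.snapshot("side")[165:205,290:325,::-1]
for im in(a,b):
    g=im.max(2).astype(int);d=g<60;ys=np.where(d.sum(1)>8)[0];w=(im.min(2)>175)
    print("dark rows",ys.min(),ys.max(),"dark px",d.sum(),"white px",w.sum(),"col16-18",g[8:32,17].tolist())
E
```

```text
dark rows 11 23 dark px 216 white px 10 col16-18 [169, 137, 50, 32, 35, 36, 35, 32, 32, 33, 33, 36, 39, 46, 39, 32, 68, 144, 182, 194, 206, 211, 188, 147]
dark rows 10 23 dark px 215 white px 10 col16-18 [192, 150, 41, 37, 43, 39, 32, 34, 34, 35, 34, 38, 43, 46, 41, 33, 69, 146, 185, 198, 210, 215, 192, 149]
```

The profiles match to the pixel: the head is back at its starting height, so it is fully up. Nothing is touching the arm, so I'm handing in.

```bash
python3 -c "
from station import manip
print(manip.sign_off(), manip.sense()['t'])"
```

```text
the job is handed in; nothing more can be done
the job is handed in; nothing more can be done
```

I did all three steps in order on the small grey station and handed the job in at about 24.5 s of the 72 s allowed.

- **Mushroom pressed:** I pressed it slowly with shut fingers to about 8.5 mm. The highest force I read was about 6 N. With the fingers eased back to 92.9 mm the force was zero, so it had latched.
- **Cap home:** I pushed the cap along the lane at 30 mm/s or less, slowing to about 5 mm/s at the end. At the bar it stopped moving and the force rose to about 8 N. A picture taken after backing off showed the nose against the bar.
- **Mushroom released:** I turned the grip bar about 2.3 rad clockwise in one grip, and the upward force then rose from 3.5 to 5.3 N. After I opened the fingers, the side view showed the head at the same height as at the start, to the pixel.

**Last checks:** The arm was clear, with wrist force near zero. In the last top view the cap was still home. The cup, spare cap, screwdriver and metronome looked undisturbed. The comb was hidden behind the arm and the reed plate was almost out of the picture, so I could not re-check those two. The arm did not touch or pass low over either.

**Disagreements:** The top and wrist cameras placed the mushroom about 4 mm apart, and I used a point between them. The stop bar was about 3 mm beyond my first estimate, so I found the cap's home position by force.

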